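# Push a seized tin through the strongbox flap

## Robot

A 6-joint arm with a two-finger parallel gripper is mounted at the origin on the work surface. World frame = base frame: x ahead of the robot, y to its left, z up, the work surface at z = 0. Lengths are in mm, angles in rad, forces in N, time in s.
With the tool pointing down it reaches from about 375 to 975 mm from the base axis. Payload 3.8 kg.
Tool frame: the origin (TCP) lies on the centre line of the jaws, within the pads' length; the fingertips stand 17 mm ahead of it and the grasp point (between the pads) lies 2 mm behind it; z points along the fingers, y is the line along which they close (so a half turn about z gives the same grasp; the last joint's range is limited). The gripper opens to 88 mm and grips with 3 to 60 N. Pads are 18 mm wide; open, the fingers measure 123 mm over their backs; the gripper's body (75 mm by 187 mm) begins 45 mm behind the grasp point.
Start: joints at [1.253, 0.264, 1.604, -0, 1.274, -0.037], TCP at [187.057, 648.558, 255.706] pointing down, gripper open.
Joint ranges: [-2.63, 2.63], [-0.94, 2.18], [0.31, 2.57], [-1.31, 4.45], [0, 2.66], [-2.55, 2.55]. Speed limits (rad/s): [2.57, 2.57, 3.14, 3.14, 3.14, 3.14].

## Interface

Orientations are given as a unit quaternion [x, y, z, w].
In Python, from station import r, imaging gives the robot as it stands.
- The arm moves only by the shell command python3 -m jog 'ROWS' [FORCE]. ROWS is JSON, a list of rows, each a list of 7 numbers: the shift along the tool's x, y, z in m, then the turn, a rotation vector about the tool's x, y, z in degrees, then the opening, from 0 (shut) to 1 (fully open). A call has 1 to 8 rows; each row is the pose to reach, as a shift and turn from the pose commanded when the call began, along the tool's axes at that moment; what a row does not reach only later rows make up. A row lasts 1/8 s, in which the tool goes at most 62.5 mm and 10.7 degrees, less where a joint would pass 70% of its speed; a pose out of reach is approached as far as the arm can. A call with a gripper value outside its range is refused whole. The fingers move at their own pace and stop on an object; FORCE is the grip in N (left out, the last holds). Time passes only in rows, so rows that repeat a pose let the fingers close. It gives the time, the measured TCP pose, the force, the opening and the grip force at its end, in the units of the state.
- r.observe(): the state, without advancing time (a new reading comes with each control period).
- imaging.read_camera(name): name is "side" or "top" or "wrist"; returns a dict with "image" (480x640x3 uint8, blue, green, red), "mtx" (3x3 intrinsics, pixels), "k1" (the pictures are not rectified: a ray, as slopes to the right and down, at radius r is drawn at 1 + k1 r^2 times it, then the intrinsics apply), "R" (3x3) and "t" (3): a world point X has camera coordinates R X + t. Camera axes: x right, y down, z forward; pixel columns grow to the right and rows downward; lengths in mm; the calibration is good to about 2 mm. A picture is of the moment at which its call begins. There is no depth.
- r.finish_job(): hands the job in; it is judged then, once.
The state is a dict: "clock": time; "joints": joint angles; "joint_vel": joint speeds; "effort": joint torques, N m; "tcp_pos": TCP position; "tool_rot": TCP orientation; "contact_force": force on the tool from outside, world axes, zero at the start; "wrist_torque": the same for the moment, N m; "grip_width": finger opening in mm; "grasp_force": force on a finger pad.
Only numpy, scipy, OpenCV 4.12 (cv2) and the standard library are available. Lean on these libraries where they do the work, as an engineer would, in place of code of your own. Each camera call takes 0.05 s, during which the arm holds its last target. There are 200 camera calls.

## Task

The round blue tin has been seized and has to go into the strongbox. With the fingertips, push it along the ledge without picking it up or tipping it over, through the yellow swing flap until it drops inside, then draw back so that the flap swings shut behind it. Leave the cowbell, bird whistle, spinning top and lantern where they stand.

Things in the scene. Friction and masses are not known exactly. Their poses are not given: they have to be found in the camera images.
- tin_center (a point): Centre (half-way up) of the round tin: an upright closed cylinder 64 mm in diameter and 30 mm tall, blue side, bright steel lid rim, white disc on top; loose, 0.12 to 0.26 kg, standing on the ledge. z axis up; its yaw means nothing.
- doorway (a point): Middle of the strongbox doorway, on the ledge's surface (z = 0.085), in the outer face of the box's front wall. Its x axis points level straight in through the doorway, y to the left of someone facing it. Doorway 110 mm wide (y -55 to 55), 62 mm high; the lintel above is 6 mm thick in x and 6 mm tall. The level ledge runs from x = -200 to x = 22 mm, 320 mm wide (y -160 to 160), 85 mm above the table.
- strongbox: Fixed green steel strongbox with a pine loading ledge before it; origin on the table 85 mm straight below the doorway point, same axes. Box 200 mm wide (y -100 to 100), x 0 to 160, 153 mm tall (68 mm above the ledge), flat clear roof, walls 6 mm.
- box_inside (a point): Middle of the box's cork floor, 88 mm in from the doorway point and 82 mm below it. The ledge ends 22 mm inside the doorway with a sheer drop to this floor: a tin pushed until its centre is past that edge tips over it and falls in. It may lie any way up.
- flap (a joint): Yellow flap in the doorway: plate 104 mm wide, 55 tall, 3 thick (doorway x 0 to 3 when shut), 0.12 kg, hinged along its top edge 61 mm above the ledge, lower edge 6 mm above the ledge. Angle in rad: 0 hanging shut, grows as the lower edge swings inward, to 1.5; never outward. Opens to a light push (about 1 N), also by the tin; falls shut by its own weight.
- cowbell: Copper cowbell standing mouth down, 72 mm in diameter, 91 mm tall with its loop; origin at the centre of its underside. Stands on the table. Leave alone.
- bird_whistle: Ochre glazed clay bird whistle, about 92 mm long (beak towards its +x), 50 mm wide, 67 mm tall; origin on its underside near the middle. Stands on the table. Leave alone.
- spinning_top: Wooden spinning top with red stripes standing upside down on its flat crown, steel point up, 56 mm in diameter, 72 mm tall; origin at the centre of its underside. Stands on the table. Leave alone.
- lantern: Pierced tin lantern, 100 mm in diameter, 198 mm tall with its loop; origin at the centre of its underside. Stands on the table. Leave alone.
Not all that is in view belongs to the job. There is more than one size of the part that bears tin_center; the job needs the smaller.

How it is judged:
By the outcome, as a careful person would: the job done as asked, in the order asked, and still so for the second after the job is handed in, with the robot touching nothing.
It also fails if it takes over 48 s, if anything falls off the work surface, if the arm or the gripper's body presses on something with over 40 N, if the wrist force passes 120 N, or if a joint passes its speed limit or range.

## Working session

There is one attempt and no reset: what is moved stays moved. The work goes in short steps, Python scripts to look and compute and a shell command to move; the robot and the scene stay as the last step left them, time stands still between calls to the robot, and variables do not carry over. Pictures are saved under pics/ and viewed, at most 10 in all, crops included, and the job is handed in when it is done.

```bash
mkdir -p pics; ls; cat > h.py <<'E'
import numpy as np, cv2
from station import r, imaging
def ray(c,u,v):
    m=c["mtx"]; m=np.array(m)
    xd,yd=(u-m[0,2])/m[0,0],(v-m[1,2])/m[1,1]
    x,y=xd,yd
    for _ in range(20):
        s=1+c["k1"]*(x*x+y*y); x,y=xd/s,yd/s
    R=np.array(c["R"]);t=np.array(c["t"]).ravel()
    return -R.T@t, R.T@np.array([x,y,1])
def onz(c,u,v,z):
    o,d=ray(c,u,v); return o+d*(z-o[2])/d[2]
def proj(c,X):
    R=np.array(c["R"]);t=np.array(c["t"]).ravel();p=R@np.array(X,float)+t
    x,y=p[:2]/p[2];s=1+c["k1"]*(x*x+y*y);m=np.array(c["mtx"])
    return np.array([m[0,0]*x*s+m[0,2],m[1,1]*y*s+m[1,2]])
E
python3 - <<'E'
from h import *
import pickle
for n in("side","top"):
    c=imaging.read_camera(n); cv2.imwrite(f"pics/{n}0.png",c["image"]); pickle.dump(c,open(n+"0.pkl","wb"))
    print(n,c["mtx"],c["k1"],-np.array(c["R"]).T@np.array(c["t"]).ravel(),np.array(c["R"])[2])
print(r.observe())
E
```

```text
pics
side [[459.952328     0.         318.47924394]
 [  0.         459.952328   234.97469201]
 [  0.           0.           1.        ]] -0.0234167826333078 [  483.5591819  -1003.00489489   665.89361787] [ 0.05864028  0.85227631 -0.51979459]
top [[625.04241009   0.         319.03653553]
 [  0.         625.04241009 243.99777151]
 [  0.           0.           1.        ]] -0.19695036439754715 [ 463.81112437  -50.17100659 1426.62057064] [ 0.06485938 -0.013507   -0.997803  ]
{'clock': 0.1, 'joints': array([ 1.25309740e+00,  2.64694221e-01,  1.60521465e+00,  2.85837865e-05,
        1.27367792e+00, -3.69260162e-02]), 'joint_vel': array([ 0.00060413, -0.00205178, -0.00252529,  0.00061289,  0.00047975,
       -0.00103346]), 'effort': array([ 1.44438704e-04, -5.03609455e+01, -3.58073151e+01,  7.31020421e-02,
        2.31840770e-02, -2.82439407e-05]), 'tcp_pos': array([186.86687776, 648.00350767, 254.51370869]), 'tool_rot': array([ 1.39929864e-01,  9.90160916e-01, -9.79024820e-04, -1.89314833e-04]), 'contact_force': array([ 0.49615741, -0.20519905,  0.43877755]), 'wrist_torque': array([ 0.03123515,  0.00283871, -0.05267614]), 'grasp_force': 0.0, 'grip_width': 87.98728637422076}
```

View pics/top0.png

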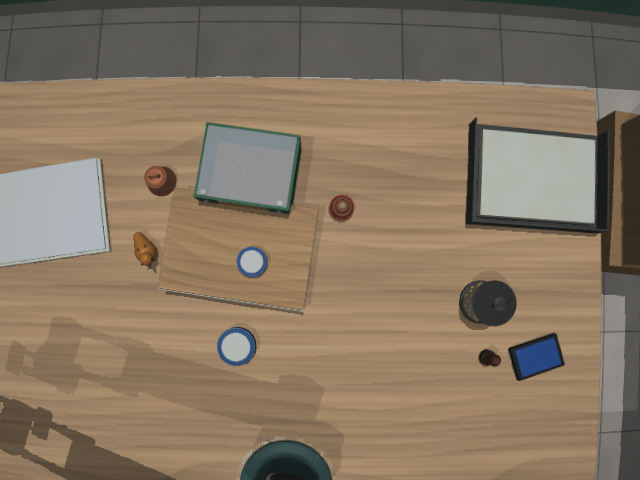

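View pics/side0.png

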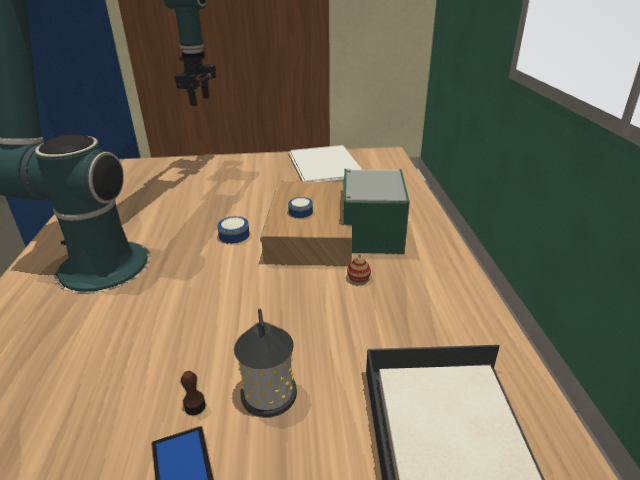

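The top view shows a blue-rimmed tin on the ledge at (252,262) and another, larger-looking one on the table at (237,346). There is also a blue tablet at (537,357), which isn't a tin. The box is at (248,167) with its doorway facing the robot. By the description I choose the tin on the ledge, and I'll check its diameter and a close crop.

```bash
cat > meas.py <<'E'
from h import *
import pickle
def tins(c,zs=((115),(30))):
    im=c["image"]; h=cv2.cvtColor(im,cv2.COLOR_BGR2HSV)
    m=cv2.inRange(h,(100,120,50),(125,255,255))
    out=[]
    for k in cv2.findContours(m,cv2.RETR_EXTERNAL,cv2.CHAIN_APPROX_NONE)[0]:
        if cv2.contourArea(k)>300: out.append((cv2.minEnclosingCircle(k),cv2.contourArea(k)))
    return out
E
python3 - <<'E'
from meas import *
c=pickle.load(open("top0.pkl","rb")); im=c["image"]
cv2.imwrite("pics/crop.png",cv2.resize(im[110:380,140:350],None,fx=2.2,fy=2.2,interpolation=cv2.INTER_CUBIC))
h=cv2.cvtColor(im,cv2.COLOR_BGR2HSV)
# white discs
w=cv2.inRange(h,(0,0,190),(180,60,255))
for k in cv2.findContours(w,cv2.RETR_EXTERNAL,cv2.CHAIN_APPROX_NONE)[0]:
    if 300<cv2.contourArea(k)<3000:
        (u,v),e,_=cv2.fitEllipse(k); print("white",u,v,e,[onz(c,u,v,z).round(1) for z in(115,30)])
for (p,rad),a in tins(c):
    print("blue",p,rad,a,[ (onz(c,*p,z).round(1), np.linalg.norm(onz(c,p[0]+rad,p[1],z)-onz(c,p[0]-rad,p[1],z)).round(1)) for z in(115,30)])
R=np.array([onz(c,*p,153)[:2] for p in((207,123),(301,136),(290,212),(195,200))])
L=np.array([onz(c,*p,85)[:2] for p in((173,195),(318,208),(304,307),(159,289))])
print(R.round(1),np.linalg.norm(R-np.roll(R,-1,0),axis=1));print(L.round(1),np.linalg.norm(L-np.roll(L,-1,0),axis=1))
E
```

```text
blue (537.5, 356.5) 24.909936904907227 1121.5 [(array([ 311.6, -542.4,  115. ]), np.float64(114.3)), (array([ 301.8, -574.3,   30. ]), np.float64(121.7))]
blue (235.42308044433594, 346.5769348144531) 18.39459800720215 992.0 [(array([331.5, 104.8, 115. ]), np.float64(77.5)), (array([322.9, 114.8,  30. ]), np.float64(82.6))]
blue (251.5, 261.5) 14.57748031616211 610.5 [(array([510.4,  73.6, 115. ]), np.float64(61.5)), (array([513.5,  81.6,  30. ]), np.float64(65.4))]
[[797.4 170. ]
 [770.9 -27.3]
 [611.6  -7.1]
 [634.4 189.7]] [199.07896887 160.63367753 198.12276569 164.16495799]
[[654.1 251.5]
 [628.9 -65.2]
 [415.5 -37.7]
 [449.1 276.9]] [317.71806044 215.23332891 316.38948036 206.61651215]
```

View pics/crop.png

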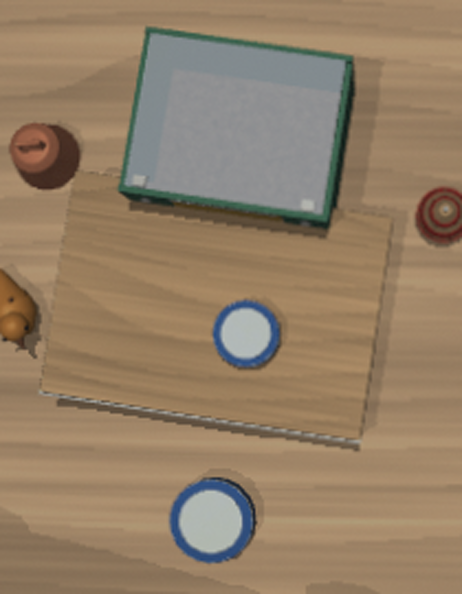

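The crop shows a smaller tin on the ledge at full-image (252,262). Measured at lid height it is 62 mm wide, which fits the 64 mm given. The one at (237,346) measures about 83 mm on the table, so it's the wrong size.

The box corners give a roof of 199 x 162 mm, matching 200 x 160, so the doorway is at about (623.5, 91.5) with yaw -0.12. In doorway axes the tin is at about (-110, -31), so I'll centre it sideways first and then push it in.

```bash
cat > go.py <<'E'
import sys; from h import *
from scipy.spatial.transform import Rotation as Ro
D=np.array([623.5,91.5]); a=-0.12; X=np.array([np.cos(a),np.sin(a),0]);Y=np.array([-np.sin(a),np.cos(a),0])
def door(p): d=np.append(np.array(p)[:2]-D,0); return np.array([d@X,d@Y])
def go(x,y,z,tilt=0):
    s=r.observe(); R0=Ro.from_quat(s["tool_rot"]); t=np.radians(tilt)
    zz=np.sin(t)*X-np.cos(t)*np.array([0,0,1]); Rt=Ro.from_matrix(np.c_[np.cross(Y,zz),Y,zz])
    p=np.append(D,0)+x*X+y*Y+[0,0,z]
    print("now door",door(s["tcp_pos"]).round(1),s["tcp_pos"][2].round(1),"t",s["clock"],"F",s["contact_force"].round(1))
    print("shift m",(R0.inv().apply(p-s["tcp_pos"])/1000).round(4),"turn",(R0.inv()*Rt).as_rotvec(degrees=True).round(1))
if __name__=="__main__": go(*map(float,sys.argv[1:]))
E
python3 go.py -110 -31 230
```

```text
now door [-500.1  500.2] 254.5 t 0.1 F [ 0.5 -0.2  0.4]
shift m [-0.4701 -0.4619  0.0254] turn [-0.1 -0.  -9.2]
```

```bash
python3 -m jog '[[-0.04,-0.04,0.002,0,0,-2,1],[-0.08,-0.08,0.004,0,0,-4,1],[-0.12,-0.12,0.006,0,0,-6,1],[-0.16,-0.16,0.01,0,0,-9.2,1],[-0.2,-0.2,0.014,0,0,-9.2,1],[-0.24,-0.24,0.018,0,0,-9.2,1],[-0.28,-0.28,0.02,0,0,-9.2,1],[-0.32,-0.32,0.025,0,0,-9.2,1]]'; python3 go.py -110 -31 200
```

```text
clock: 1.1
tcp_pos: [406.4, 250.7, 230.6]
tool_rot: [0.06, 0.998, 0.0, 0.0]
contact_force: [0.6, 0.7, -0.1]
grip_width: 87.9
grasp_force: 0.0
now door [-234.6  132.1] 230.6 t 1.1 F [ 0.6  0.7 -0.1]
shift m [-0.1246 -0.1631  0.0306] turn [0. 0. 0.]
```

```bash
python3 -m jog '[[-0.03,-0.04,0,0,0,0,1],[-0.06,-0.08,0.01,0,0,0,1],[-0.09,-0.12,0.02,0,0,0,1],[-0.115,-0.15,0.03,0,0,0,1],[-0.1246,-0.163,0.03,0,0,0,1],[-0.1246,-0.163,0.03,0,0,0,1],[-0.1246,-0.163,0.03,0,0,0,1]]'; python3 go.py -110 -31 114; python3 - <<'E'
from h import *
from go import *
c=imaging.read_camera("wrist"); im=c["image"]; cv2.imwrite("pics/w1.png",im)
for z in (85,115): print(proj(c,np.append(D,z)-110*X-31*Y))
h=cv2.cvtColor(im,cv2.COLOR_BGR2HSV)
m=cv2.inRange(h,(100,120,50),(125,255,255))
for k in cv2.findContours(m,cv2.RETR_EXTERNAL,cv2.CHAIN_APPROX_NONE)[0]:
    if cv2.contourArea(k)>300: print(cv2.minEnclosingCircle(k),cv2.boundingRect(k))
E
```

```text
clock: 1.98
tcp_pos: [509.6, 76.6, 201.0]
tool_rot: [0.06, 0.998, 0.0, -0.0]
contact_force: [-0.5, 0.5, 0.9]
grip_width: 88.5
grasp_force: 0.0
now door [-111.3  -28.4] 201.0 t 1.975 F [-0.5  0.5  0.9]
shift m [-0.0013 -0.0026  0.087 ] turn [ 0. -0.  0.]
[319.18905276 242.90936319]
[318.53408928 257.50848365]
((320.5, 256.5), 56.30729293823242) (265, 203, 112, 107)
((344.0, 0.0), 41.000099182128906) (303, 0, 83, 20)
```

View pics/w1.png

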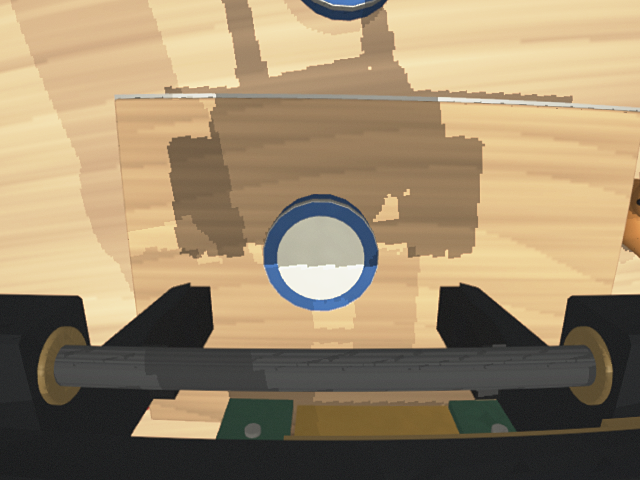

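The wrist picture shows the tin at (320,256), within 2 px of the prediction, standing between the fingers. At the bottom are the yellow flap and the doorway posts, at about columns 294 and 450. I'll check the doorway posts, then descend around the tin.

```bash
python3 -m jog '[[-0.001,-0.0026,0.02,0,0,0,1],[-0.001,-0.0026,0.045,0,0,0,1],[-0.001,-0.0026,0.07,0,0,0,1],[-0.001,-0.0026,0.086,0,0,0,1],[-0.001,-0.0026,0.086,0,0,0,1],[-0.001,-0.0026,0.086,0,0,0,1]]'; python3 go.py -110 12 114; python3 - <<'E'
from go import *
c=imaging.read_camera("top"); im=c["image"]
# doorway posts in the earlier wrist view
import pickle
w=cv2.imread("pics/w1.png")
print([tuple(w[v,u]) for v in(405,415) for u in(285,290,298,440,452,460,505,520)])
cw=imaging.read_camera("wrist"); R=np.array(cw["R"]); 
# camera moved down only; shift centre up by z change
s=r.observe(); C=-R.T@np.array(cw["t"]).ravel()+np.array([509.6,76.6,201.0])-s["tcp_pos"]
cw["t"]=-R@C
for u,v in((294,402),(450,402),(220,402),(515,402)):
    print(u,[door(onz(cw,u,v,z)).round(1) for z in(153,147,120)])
E
```

```text
clock: 2.78
tcp_pos: [511.3, 73.4, 115.6]
tool_rot: [0.06, 0.998, 0.0, 0.001]
contact_force: [-0.6, -0.3, 0.7]
grip_width: 88.0
grasp_force: 0.0
now door [-109.2  -31.4] 115.6 t 2.775 F [-0.6 -0.3  0.7]
shift m [0.0008 0.0434 0.0017] turn [0.  0.1 0. ]
[(np.uint8(52), np.uint8(65), np.uint8(44)), (np.uint8(52), np.uint8(64), np.uint8(43)), (np.uint8(58), np.uint8(95), np.uint8(118)), (np.uint8(67), np.uint8(101), np.uint8(124)), (np.uint8(54), np.uint8(66), np.uint8(45)), (np.uint8(54), np.uint8(66), np.uint8(47)), (np.uint8(36), np.uint8(37), np.uint8(34)), (np.uint8(32), np.uint8(30), np.uint8(31)), (np.uint8(55), np.uint8(66), np.uint8(46)), (np.uint8(56), np.uint8(66), np.uint8(46)), (np.uint8(44), np.uint8(89), np.uint8(113)), (np.uint8(48), np.uint8(95), np.uint8(122)), (np.uint8(49), np.uint8(61), np.uint8(47)), (np.uint8(57), np.uint8(68), np.uint8(48)), (np.uint8(54), np.uint8(67), np.uint8(46)), (np.uint8(34), np.uint8(34), np.uint8(32))]
294 [array([-45.2, -43.1]), array([-40.7, -43.6]), array([-20.3, -45.9])]
450 [array([-44.5,  36.5]), array([-39.9,  38.7]), array([-19.4,  48.5])]
220 [array([-44.7, -80.8]), array([-40.2, -82.6]), array([-19.7, -90.8])]
515 [array([-43.3,  70.9]), array([-38.8,  74.3]), array([-18.1,  89.5])]
```

```bash
python3 -m jog '[[0,0.008,0,0,0,0,1],[0,0.014,0,0,0,0,1],[0,0.02,0,0,0,0,1],[0,0.026,0,0,0,0,1],[0,0.032,0,0,0,0,1],[0,0.038,0,0,0,0,1],[0,0.043,0,0,0,0,1],[0,0.046,0,0,0,0,1]]'; python3 -m jog '[[0,0,0,0,0,0,1],[0,0,0,0,0,0,1],[0,-0.008,0,0,0,0,1],[0,-0.01,0,0,0,0,1],[0,-0.01,-0.03,0,0,0,1],[0,-0.01,-0.07,0,0,0,1],[0,-0.01,-0.095,0,0,0,1],[0,-0.01,-0.095,0,0,0,1]]';  python3 go.py -180 2 205;python3 - <<'E'
from go import *
c=imaging.read_camera("wrist"); im=c["image"]; cv2.imwrite("pics/w2.png",im)
h=cv2.cvtColor(im,cv2.COLOR_BGR2HSV)
m=cv2.inRange(h,(100,120,50),(125,255,255))
for k in cv2.findContours(m,cv2.RETR_EXTERNAL,cv2.CHAIN_APPROX_NONE)[0]:
    if cv2.contourArea(k)>300: p=cv2.minEnclosingCircle(k)[0]; print(p,door(onz(c,*p,115)))
E
```

```text
clock: 3.88
tcp_pos: [516.2, 118.9, 114.7]
tool_rot: [0.06, 0.998, -0.0, -0.0]
contact_force: [-0.2, -1.6, 2.6]
grip_width: 88.4
grasp_force: 1.2
clock: 4.88
tcp_pos: [516.7, 108.7, 212.2]
tool_rot: [0.06, 0.998, 0.001, 0.003]
contact_force: [0.1, 0.0, 0.6]
grip_width: 87.8
grasp_force: 0.0
now door [-108.1    4.3] 212.2 t 4.875 F [0.1 0.  0.6]
shift m [ 0.0719 -0.0024  0.0068] turn [ 0.1  0.3 -0. ]
(321.3504638671875, 244.0) [-110.86275912    3.34865283]
(299.5, 0.0) [-238.51641787   -7.41137133]
```

View pics/w2.png

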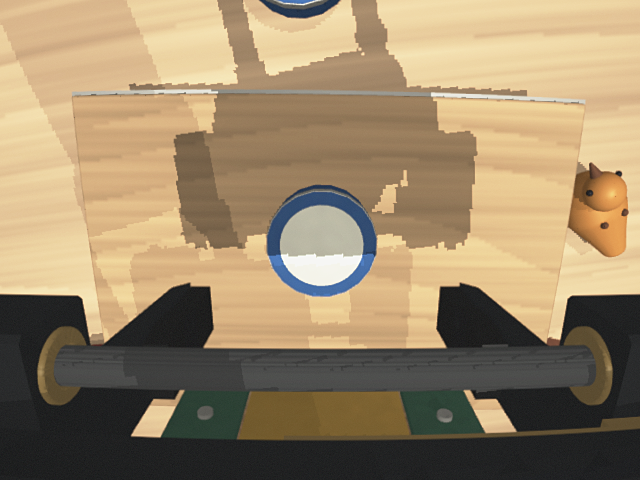

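The tin is at (321,244). The flap spans columns 242–403 and the box 170–475, both centred at 322, so the tin is centred on the doorway. Next I'll go behind it with the fingers 24 mm apart, tilted 15° so the tips lead.

```bash
python3 go.py -190 3.3 180 15; python3 go.py -190 3.3 114 15
```

```text
now door [-109.3    4. ] 210.3 t 4.925 F [-0.5 -0.8  0.1]
shift m [ 0.0808 -0.0008  0.0301] turn [  0.  -14.9  -0. ]
now door [-109.3    4. ] 210.3 t 4.925 F [-0.5 -0.8  0.1]
shift m [ 0.0809 -0.0008  0.0961] turn [  0.  -14.9  -0. ]
```

```bash
python3 -m jog '[[0.03,-0.001,0,0,-4,0,0.27],[0.06,-0.001,0,0,-10,0,0.27],[0.08,-0.001,0.02,0,-15,0,0.27],[0.081,-0.001,0.045,0,-15,0,0.27],[0.081,-0.001,0.07,0,-15,0,0.27],[0.081,-0.001,0.09,0,-15,0,0.27],[0.081,-0.001,0.096,0,-15,0,0.27],[0.081,-0.001,0.096,0,-15,0,0.27]]'; python3 go.py -20 3.3 114 15
```

```text
clock: 5.92
tcp_pos: [433.6, 117.1, 112.5]
tool_rot: [0.06, 0.99, -0.008, 0.129]
contact_force: [0.6, -0.2, -0.2]
grip_width: 24.0
grasp_force: 0.0
now door [-191.6    2.7] 112.5 t 5.925 F [ 0.6 -0.2 -0.2]
shift m [-0.1663  0.0007  0.0426] turn [-0.1 -0.1 -0. ]
```

```bash
python3 -m jog '[[-0.0116,0,0.003,0,0,0,0.27],[-0.0193,0,0.005,0,0,0,0.27],[-0.0261,0,0.0068,0,0,0,0.27],[-0.0319,0,0.0083,0,0,0,0.27],[-0.0377,0,0.0098,0,0,0,0.27],[-0.0435,0,0.0113,0,0,0,0.27],[-0.0493,0,0.0128,0,0,0,0.27],[-0.0551,0,0.0143,0,0,0,0.27]]'; python3 go.py -80 3.3 114 15;python3 - <<'E'
from go import *
c=imaging.read_camera("top"); im=c["image"]
h=cv2.cvtColor(im,cv2.COLOR_BGR2HSV)
m=cv2.inRange(h,(100,120,50),(125,255,255))
for k in cv2.findContours(m,cv2.RETR_EXTERNAL,cv2.CHAIN_APPROX_NONE)[0]:
    if cv2.contourArea(k)>100: p=cv2.minEnclosingCircle(k); print(p,door(onz(c,*p[0],115)))
c=imaging.read_camera("wrist"); cv2.imwrite("pics/w3.png",c["image"])
E
```

```text
clock: 6.92
tcp_pos: [491.2, 110.5, 114.0]
tool_rot: [0.06, 0.99, -0.008, 0.13]
contact_force: [-0.1, 0.2, -0.2]
grip_width: 23.9
grasp_force: 0.5
now door [-133.7    3. ] 114.0 t 6.925 F [-0.1  0.2 -0.2]
shift m [-0.0518  0.0003  0.0139] turn [-0. -0. -0.]
((537.5, 356.5), 24.909936904907227) [-233.72767057 -666.69459988]
((236.82530212402344, 250.60842895507812), 14.626884460449219) [-91.51628022   2.52650586]
```

View pics/w3.png

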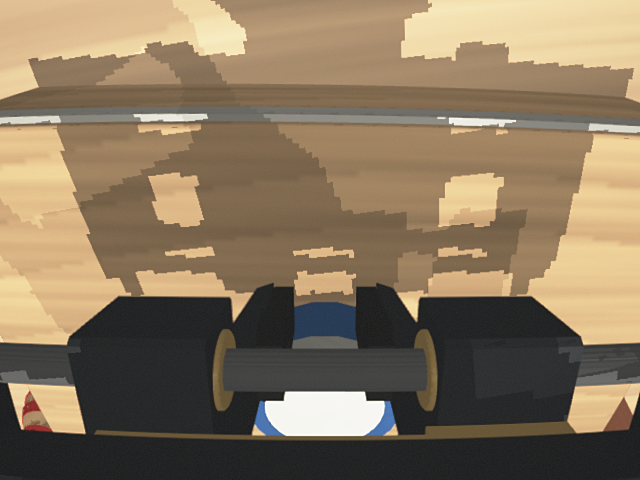

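The tin sits between the fingers at about (327,410), and the top view puts it at (-91.5, 2.5) in doorway axes, 42 mm ahead of the TCP. I'll keep pushing straight.

```bash
python3 -m jog '[[-0.0068,0,0.0018,0,0,0,0.27],[-0.0135,0,0.0036,0,0,0,0.27],[-0.0203,0,0.0054,0,0,0,0.27],[-0.027,0,0.0072,0,0,0,0.27],[-0.0338,0,0.009,0,0,0,0.27],[-0.0406,0,0.0108,0,0,0,0.27],[-0.0473,0,0.0126,0,0,0,0.27],[-0.0541,0,0.0145,0,0,0,0.27]]'; python3 go.py -35 3.3 115 15;python3 - <<'E'
from go import *
c=imaging.read_camera("top"); im=c["image"]
h=cv2.cvtColor(im,cv2.COLOR_BGR2HSV)
m=cv2.inRange(h,(100,120,50),(125,255,255))
for k in cv2.findContours(m,cv2.RETR_EXTERNAL,cv2.CHAIN_APPROX_NONE)[0]:
    if cv2.contourArea(k)>100: p=cv2.minEnclosingCircle(k); print(p,door(onz(c,*p[0],115)))
E
```

```text
clock: 8.02
tcp_pos: [547.0, 103.8, 114.1]
tool_rot: [0.06, 0.99, -0.008, 0.13]
contact_force: [-0.2, -0.8, -0.5]
grip_width: 23.7
grasp_force: 0.6
now door [-77.4   3.1] 114.1 t 8.025 F [-0.2 -0.8 -0.5]
shift m [-0.0412  0.0002  0.0101] turn [-0. -0. -0.]
((537.5, 356.5), 24.909936904907227) [-233.72767057 -666.69459988]
((240.5, 224.5), 14.57748031616211) [-35.84791564   2.5418767 ]
```

Tracking well: the tin is at (-36, 2.5). Next comes the flap.

```bash
python3 -m jog '[[-0.0058,0,0.0015,0,0,0,0.27],[-0.0116,0,0.003,0,0,0,0.27],[-0.0174,0,0.0045,0,0,0,0.27],[-0.0232,0,0.006,0,0,0,0.27],[-0.029,0,0.0075,0,0,0,0.27],[-0.0348,0,0.009,0,0,0,0.27],[-0.0406,0,0.0105,0,0,0,0.27],[-0.0464,0,0.012,0,0,0,0.27]]'; python3 go.py -8 3.3 115 15;python3 - <<'E'
from go import *
c=imaging.read_camera("top"); im=c["image"]
cv2.imwrite("pics/t4.png",cv2.resize(im[100:300,150:350],None,fx=2.5,fy=2.5))
E
```

```text
clock: 9.07
tcp_pos: [594.5, 98.0, 114.5]
tool_rot: [0.06, 0.99, -0.008, 0.13]
contact_force: [-2.4, 0.3, -1.1]
grip_width: 23.7
grasp_force: 0.8
now door [-29.6   3. ] 114.5 t 9.075 F [-2.4  0.3 -1.1]
shift m [-0.021   0.0003  0.0051] turn [-0. -0. -0.]
```

View pics/t4.png

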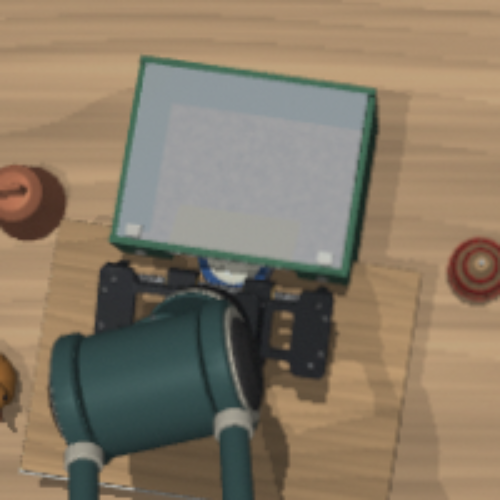

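The tin is halfway through at crop (235,270). The flap is lifted, visible as the pale patch at (240,230), and the force is low. I'll push the last 24 mm.

```bash
python3 -m jog '[[-0.0045,0,0.0012,0,0,0,0.27],[-0.009,0,0.0024,0,0,0,0.27],[-0.0125,0,0.0033,0,0,0,0.27],[-0.016,0,0.0042,0,0,0,0.27],[-0.0195,0,0.0052,0,0,0,0.27],[-0.023,0,0.006,0,0,0,0.27],[-0.023,0,0.006,0,0,0,0.27],[-0.023,0,0.006,0,0,0,0.27]]'; python3 go.py -60 3.3 120 15;python3 - <<'E'
from go import *
c=imaging.read_camera("top"); im=c["image"]
cv2.imwrite("pics/t5.png",cv2.resize(im[100:300,150:350],None,fx=2.5,fy=2.5))
E
```

```text
clock: 10.12
tcp_pos: [618.0, 95.2, 114.7]
tool_rot: [0.06, 0.99, -0.008, 0.131]
contact_force: [-0.5, -0.8, -0.0]
grip_width: 23.7
grasp_force: 0.0
now door [-5.9  3. ] 114.7 t 10.125 F [-0.5 -0.8 -0. ]
shift m [ 0.0509  0.0003 -0.0192] turn [-0.  0. -0.]
```

View pics/t5.png

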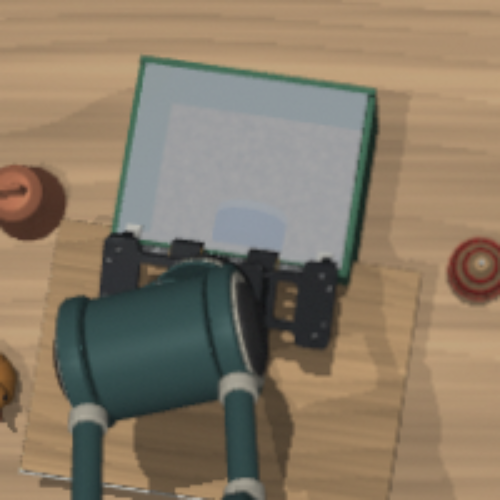

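The tin has dropped: a bluish patch shows through the roof at (248,228) and the force is about zero. I'll draw straight back, then up.

```bash
python3 -m jog '[[0.012,0,-0.003,0,0,0,0.27],[0.03,0,-0.008,0,0,0,0.27],[0.05,0,-0.013,0,0,0,0.27],[0.075,0,-0.02,0,0,0,0.27],[0.1,0,-0.027,0,0,0,0.27],[0.11,0,-0.05,0,0,0,0.27],[0.11,0,-0.09,0,0,0,0.27],[0.11,0,-0.13,0,0,0,0.27]]'; python3 -m jog '[[0.02,0,-0.02,0,0,0,0.27],[0.05,0,-0.04,0,0,0,0.27],[0.09,0,-0.05,0,0,0,0.27],[0.12,0,-0.06,0,0,0,0.27],[0.12,0,-0.06,0,0,0,0.27],[0.12,0,-0.06,0,0,0,0.27],[0.12,0,-0.06,0,0,0,0.27]]'; python3 - <<'E'
from go import *
c=imaging.read_camera("top"); a=cv2.resize(c["image"][110:230,180:320],None,fx=2.8,fy=2.8)
w=imaging.read_camera("wrist")["image"]; b=cv2.resize(w,None,fx=.62,fy=.62)
H=max(a.shape[0],b.shape[0]); f=lambda i:cv2.copyMakeBorder(i,0,H-i.shape[0],0,0,cv2.BORDER_CONSTANT)
cv2.imwrite("pics/end.png",cv2.hconcat([f(a),f(b)]))
E
```

```text
clock: 11.18
tcp_pos: [476.6, 112.0, 212.0]
tool_rot: [0.059, 0.99, -0.008, 0.13]
contact_force: [-0.1, 0.4, 0.5]
grip_width: 24.1
grasp_force: 0.0
clock: 12.05
tcp_pos: [348.9, 127.7, 238.7]
tool_rot: [0.06, 0.99, -0.008, 0.13]
contact_force: [-0.3, -0.4, 0.0]
grip_width: 23.8
grasp_force: 0.0
```

View pics/end.png

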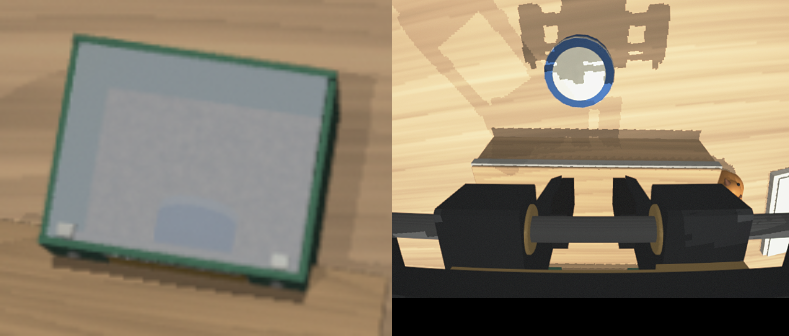

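The tin lies on the box floor at crop (195,228), seen through the roof. The ledge is clear and the yellow flap is visible under the lintel at (165,262). A numeric comparison with the first picture will confirm that the flap is shut and the other things are undisturbed.

```bash
python3 - <<'E'
from go import *
import pickle
a=pickle.load(open("top0.pkl","rb")); c=imaging.read_camera("top")
def yel(i):
    h=cv2.cvtColor(i["image"][195:222,190:300],cv2.COLOR_BGR2HSV); m=cv2.inRange(h,(15,150,40),(32,255,255)); x=np.argwhere(m)
    return len(x), x.mean(0).round(1) if len(x) else None
print(yel(a),yel(c))
d=cv2.absdiff(a["image"],c["image"]).max(2)
for n,(u,v) in dict(bell=(158,178),whistle=(145,250),top=(342,207),lantern=(488,303),bigtin=(237,346),flap=(243,208)).items():
    q=d[v-20:v+20,u-20:u+20]; print(n,q.mean().round(2),(q>40).sum())
E
```

```text
(34, array([10.8, 53.4])) (34, array([10.7, 52.4]))
bell 5.77 0
whistle 6.34 0
top 6.12 0
lantern 2.93 0
bigtin 69.36 926
flap 6.58 0
```

```bash
python3 -c "
from station import r
print(r.finish_job())"
```

```text
the job is handed in; nothing more can be done
None
```

The small blue tin is in the strongbox, the flap looks shut just as it did at the start, and the cowbell, whistle, top and lantern have not moved; I handed the job in at about 12 s of the 48 s allowed, and no verdict came back.

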